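# Put the needle holder away under the divider flap of the suture case

## Robot

A 7-joint arm with a two-finger parallel gripper is mounted at the origin on the work surface. World frame = base frame: x ahead of the robot, y to its left, z up, the work surface at z = 0. Lengths are in m, angles in rad, forces in N, time in s.
With the tool pointing down it reaches from about 0.425 to 0.975 m from the base axis. Payload 16.7 kg.
Tool frame: the origin (TCP) lies at the very end of the fingers, on their centre line; the grasp point (between the pads) lies 19 mm behind it; z points along the fingers, y is the line along which they close (so a half turn about z gives the same grasp; the last joint's range is limited). The gripper opens to 85 mm and grips with 20 to 120 N. Pads are 22 mm wide; open, the fingers measure 114 mm over their backs; the gripper's body (76 mm by 85 mm) begins 54 mm behind the grasp point. The pads swing forward as they close: fully open they stand 13 mm farther back than shut.
Start: joints at [-1.333, 0.426, 0.074, 1.606, -0.034, 1.111, -0.067], TCP at [0.255, 0.625, 0.231] pointing down, gripper open.
Joint ranges: [-2.85, 2.85], [-0.5, 2.14], [-1.23, 1.37], [0.21, 2.46], [-1.02, 4.16], [0.16, 2.05], [-2.73, 2.73]. Speed limits (rad/s): [1.89, 1.89, 2.39, 2.39, 3.01, 3.01, 3.01].

## Interface

Orientations are given as a 3x3 rotation matrix whose columns are the frame's x, y, z axes.
In Python, from workcell import env, grab_frame, calibration gives the robot as it stands. The module is installed in compiled form; this text tells all that it offers.
- The arm moves only by the tool drive_tool, never from a script. Its argument "targets" is a list that holds one entry, the list of rows, each a list of 6 numbers: the shift along the world's x, y, z each as a share of 0.04 m, from -1 to 1, then the turn, a rotation vector about the world's x, y, z each as a share of 6 degrees, from -1 to 1. In form: [[[dx, dy, dz, ax, ay, az], ...]]. A call has 1 to 12 rows; each row shifts and turns the commanded pose from where the row before left it; what a row does not reach is not made up. A row lasts 1/8 s, in which the tool goes at most 62.5 mm and 10.7 degrees, less where a joint would pass 70% of its speed; a pose out of reach is approached as far as the arm can. A call with a number of a shift or a turn outside -1 to 1 is refused whole. A call with a gripper value outside its range is refused whole. "claw" is the gripper's target within -1 to 1 (shut at 1, half-way at 0, fully open at -1), set as the call begins (left out, the last holds). The fingers move at their own pace and stop on an object; "force" is the grip in N (left out, the last holds). Time passes only in rows, so rows that do not move let the fingers close. It gives the time, the measured TCP pose, the force, the opening and the grip force at its end, in the units of the state.
- env.sense(): the state, without advancing time (a new reading comes with each control period).
- grab_frame(name): name is "scene" or "top"; returns the picture (384x512x3 uint8, red, green, blue); there is no depth.
- calibration(name): a dict with "K" (3x3 intrinsics, pixels), "position" and "orientation" of the camera in the world. Camera axes: x right, y up, looking along -z (the intrinsics and any distortion apply to the point x, -y, -z); pixel columns grow to the right and rows downward; lengths in m; the calibration is good to about 2 mm. A picture is of the moment at which its call begins. calibration takes no time and is no camera call.
- env.finish_job(): hands the job in; it is judged then, once.
The state is a dict: "time_s": time; "q": joint angles; "qd": joint speeds; "tau": joint torques, N m; "tool_pos": TCP position; "tool_rot": TCP orientation; "wrist_force": force on the tool from outside, world axes, zero at the start; "ft_torque": the same for the moment, N m; "opening": finger opening in m; "grip_force": force on a finger pad.
Only numpy, scipy, OpenCV 4.12 (cv2) and the standard library are available. Lean on these libraries where they do the work, as an engineer would, in place of code of your own. Each camera call takes 0.05 s, during which the arm holds its last target. There are 200 camera calls.

## Task

Put the gold-ringed needle holder away in the suture case: lift the pale blue divider flap by its lip up to its stop, take the needle holder from the rest on the table and lay it gently in the empty saddle holder in the lower tier, flat in its notches with its rings towards the lip like the scissors beside it, then close the flap fully again. Ease the flap and do not force it; leave the scissors, the tweezers, the pad, the glass and the carton where they are.

Things in the scene. Friction and masses are not known exactly. Their poses are not given: they have to be found in the camera images.
- case: White plastic case, fixed, 190 x 250 x 58 mm (x, y, z), walls 4 mm, rim 58 mm high, covered by the flap. Origin under its centre; x points from the front (lip side) to the hinge side, y along the hinge. In its lower tier stand two teal saddle holders, 50 mm either side of the middle, the instruments in them running along x.
- flap (a joint): Angle of the pale blue divider flap, rad: 0 closed (level, on the rim), 1.0 at its stop, where it still leans over the hinge half of the case, so an upright gripper over the holders would strike it. May start slightly ajar. The hinge is stiff: the flap stays wherever it is left and must be pressed shut; 1 to 3 N at the lip moves it.
- hinge (a point): Middle of the flap's hinge axis, fixed to the case, 98 mm in +x from its centre and 60 mm above the table; axes as the case's. The axis runs along y, in the flap's middle plane; the lip rises and then swings to +x. Packets and a strap are fixed on the flap's top from 15 to 110 mm from the hinge, up to 8 mm above its middle plane; from there to the lip the top is bare.
- flap_lip (a point): Middle of the lower front edge of the flap's pull lip; moves with the flap. The lip is 130 mm wide (y), 4 mm thick; its edge is 209 mm from the hinge axis and juts 16 mm beyond the case's front wall with nothing under it, so a fingertip pointing forward and down can hook under it. Axes: the flap's own (x from lip to hinge, z out of its top).
- nh_mid (a point): Centre of the needle holder: steel, 160 mm long, 8 mm thick, 50 to 85 g, gold rings. x to the jaws, z up. Its parallel shanks (x = -27 to 33 mm) are together 13.4 mm wide; box joint 15 mm wide at x = 36; jaws 8 mm wide; rings at x = -53 to -80, 54 mm wide over both. It starts on the rest, 40 mm above the table, clear below between the rest's cheeks.
- nh_jaws (a point): A point near the tip of the needle holder's jaws, 78 mm in +x from its centre.
- berth (a point): Where the needle holder's centre belongs, with its axes (x to the hinge: jaws to the hinge, rings to the lip): in the empty holder, 48 mm above the table. Two cheeks 8 mm thick at x = 58 and -40 mm, with notches 13 and 21 mm wide between sloped guides; seats 4 mm below this point. Between the cheeks it is free 41 mm down; case wall 71 mm to one side, scissors 100 mm to the other.
- scissors_mid (a point): Centre of the steel scissors with dark rings that already lie in the other saddle holder, 100 mm from the empty one: 160 mm long, 54 mm wide over the rings, 8 mm thick; x to the blades.
- rest: Grey instrument rest, fixed, base 120 x 150 x 6 mm, with cheeks 8 mm thick at x = 50 and -40 mm and notches at y = 40 and -40 mm, seats 36 mm and guides 46 mm high. Origin under its centre; x is the direction in which the instruments on it point. The needle holder lies in one notch, the tweezers in the other.
- tweezers: Steel tweezers, 145 mm long, 13 mm wide, 8 mm thick; origin under their middle. They stay on the rest.
- tumbler: Drinking glass, 68 mm wide, 125 mm tall; origin under its centre.
- pad: Skin-coloured stitching practice pad in a red tray, 150 x 110 x 17 mm; origin under its centre.
- packet_box: White and green carton, 110 x 75 x 50 mm; origin under its centre.
Not all that is in view belongs to the job. What is shaped like the part that bears nh_mid but orange is not meant.

How it is judged:
On the way, in this order (a step that is already met when the one before it is completed fails the run):
1. the flap is lifted up to its stop (at least 0.93 rad) (value of joint flap above 0.93 rad), for 0.3 s.
2. the needle holder lies released in its notches in the empty holder (x of nh_mid in the frame of berth between -0.012 and 0.012 m and y of nh_mid in the frame of berth between -0.006 and 0.006 m and z of nh_mid in the frame of berth between -0.005 and 0.005 m and x of nh_jaws in the frame of berth above 0.05 m and angle between the x axis of nh_mid and the x axis of berth, either way round below 0.1 rad and angle between the z axis of nh_mid and the z axis of berth, either way round below 0.1 rad and contact force between needle_holder and the fingers below 0.05 N), for 0.3 s.
At the end, for the whole second after the job is handed in: Flap closed (below 0.025 rad) and still; under it the needle holder lies still in its holder's notches, centre within 12 mm along, 6 mm across, 5 mm in height of the berth point, straight and flat within 6 degrees, jaws to the hinge; all else within its limit of where it was (x of nh_mid in the frame of berth between -0.012 and 0.012 m and y of nh_mid in the frame of berth between -0.006 and 0.006 m and z of nh_mid in the frame of berth between -0.005 and 0.005 m and x of nh_jaws in the frame of berth above 0.05 m and angle between the x axis of nh_mid and the x axis of berth, either way round below 0.1 rad and angle between the z axis of nh_mid and the z axis of berth, either way round below 0.1 rad and value of joint flap below 0.025 rad and linear speed of needle_holder below 0.01 m/s and velocity of joint flap below 0.02 rad/s); the robot touches nothing.
It fails at once if the needle holder is dropped into the case (faster than 0.6 m/s close above its place) (distance between nh_mid and berth below 0.06 m and linear speed of needle_holder above 0.6 m/s).
It fails at once if the flap or case is forced (more than 30 N on it) (contact force between case and the arm above 30 N).
It fails at once if the scissors are shifted by more than 10 mm (distance of scissors_mid from where it was at the start of the episode above 0.01 m).
It fails at once if the tweezers are shifted by more than 15 mm (distance of tweezers from where it was at the start of the episode above 0.015 m).
It fails at once if the drinking glass, the pad or the carton is shifted by more than 20 mm (distance of any of tumbler, pad, packet_box from where it was at the start of the episode above 0.02 m).
It also fails if it takes over 64 s, if anything falls off the work surface, if the arm or the gripper's body presses on something with over 40 N, if the wrist force passes 120 N, or if a joint passes its speed limit or range.

## Working session

There is one attempt and no reset: what is moved stays moved. The work goes in short steps, Python scripts to look and compute and a tool call to move; the robot and the scene stay as the last step left them, time stands still between calls to the robot, and variables do not carry over. Pictures are saved under pics/ and viewed, at most 10 in all, crops included, and the job is handed in when it is done.

Besides the shell and the picture viewer there is one more tool, called after "Request:" as name(argument=value, ...) on one line, values as JSON. drive_tool: Moves the arm, as the interface text tells. Its arguments: {"type":"object","properties":{"targets":{"type":"array"},"claw":{"type":"number"},"force":{"type":"number"}},"required":["targets"]}

```bash
mkdir -p pics; python3 - <<'E'
from workcell import env, grab_frame, calibration
import cv2, numpy as np
for n in ("scene","top"):
    im=grab_frame(n); cv2.imwrite(f"pics/{n}0.png",cv2.resize(im[:,:,::-1],(800,600),interpolation=cv2.INTER_CUBIC))
    c=calibration(n); print(n,{k:np.round(np.array(v),4).tolist() for k,v in c.items() })
s=env.sense(); print(s["time_s"],s["tool_pos"],s["tool_rot"],s["opening"])
E
```

```text
scene {'K': [[357.9898, 0.0, 252.678], [0.0, 357.9898, 196.1071], [0.0, 0.0, 1.0]], 'position': [0.9455, -0.5248, 0.6719], 'orientation': [[0.8112, -0.3638, 0.4579], [0.5846, 0.5254, -0.6182], [-0.0157, 0.7692, 0.6389]]}
top {'K': [[422.5844, 0.0, 260.9447], [0.0, 422.5844, 193.7222], [0.0, 0.0, 1.0]], 'position': [0.3198, 0.0475, 1.2659], 'orientation': [[0.0201, 0.9848, -0.1725], [-0.9997, 0.017, -0.0191], [-0.0159, 0.1728, 0.9848]]}
0.1 [0.25510534 0.62453711 0.23067144] [[-9.25751400e-01  3.78132531e-01 -3.67465600e-04]
 [ 3.78132697e-01  9.25750686e-01 -1.15401591e-03]
 [-9.61894243e-05 -1.20728260e-03 -9.99999267e-01]] 0.08556720541720302
```

View pics/scene0.png

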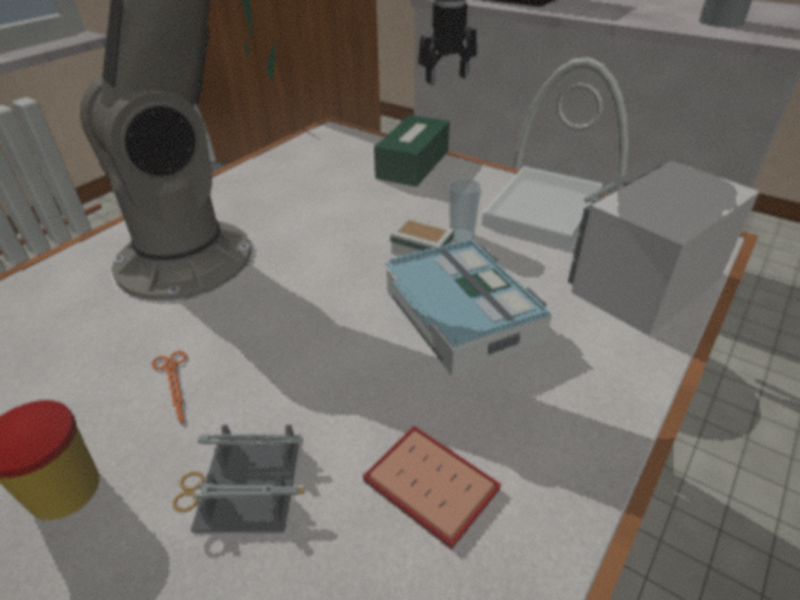

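View pics/top0.png

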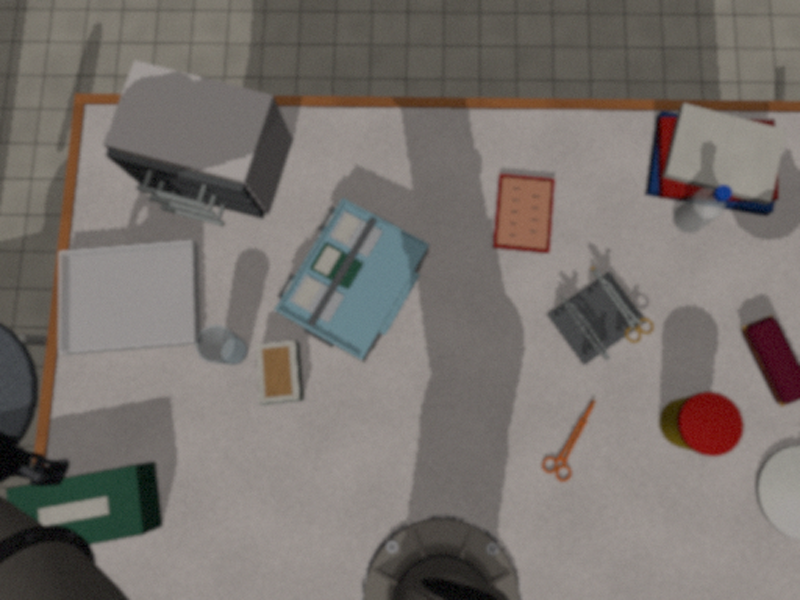

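The scene view shows the case with its flap nearly closed in mid-table and the rest with the gold-ringed holder at (240,490). The top view shows the case around (355,280), the rest around (597,317), and gold rings near (638,328). I'll zoom in on both for exact pixels.

```bash
cat > h.py <<'E'
from workcell import env, grab_frame, calibration
import cv2, numpy as np
def px2w(n,u,v,z):
    c=calibration(n);K=np.array(c["K"]);R=np.array(c["orientation"]);p=np.array(c["position"])
    d=np.linalg.solve(K,[u,v,1.]); d=R@(d*[1,-1,-1]); return p+d*(z-p[2])/d[2]
def w2px(n,P):
    c=calibration(n);K=np.array(c["K"]);R=np.array(c["orientation"]);p=np.array(c["position"])
    q=(np.atleast_2d(P)-p)@R; q=q*[1,-1,-1]; q=q@K.T; return q[:,:2]/q[:,2:]
def frame(n,name,box,f):
    im=grab_frame(n)[:,:,::-1]; x,y,w,h=box
    cv2.imwrite(f"pics/{name}.png",cv2.resize(im[y:y+h,x:x+w],None,fx=f,fy=f,interpolation=cv2.INTER_CUBIC)); return im
E
python3 - <<'E'
from h import *
a=grab_frame("top")[:,:,::-1]
l=cv2.resize(a[120:240,170:285],None,fx=5,fy=5,interpolation=cv2.INTER_CUBIC)[:600,:]
r=cv2.resize(a[150:250,340:430],None,fx=6,fy=6,interpolation=cv2.INTER_CUBIC)
cv2.imwrite("pics/case.png",l);cv2.imwrite("pics/rest.png",r);print(l.shape,r.shape)
E
```

```text
(600, 575, 3) (600, 540, 3)
```

View pics/case.png

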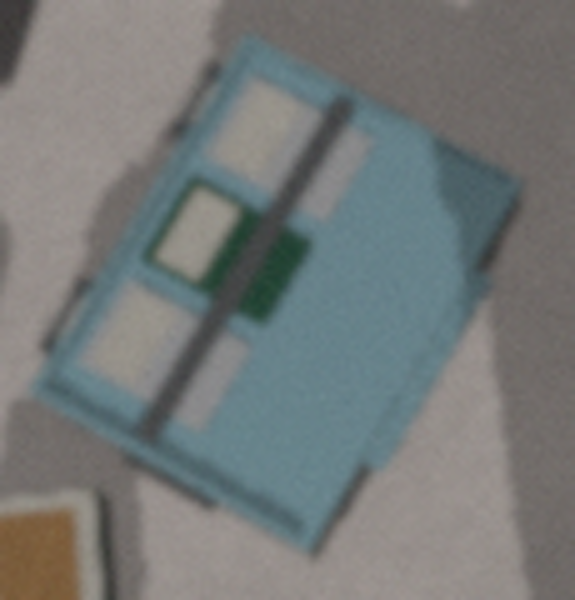

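View pics/rest.png

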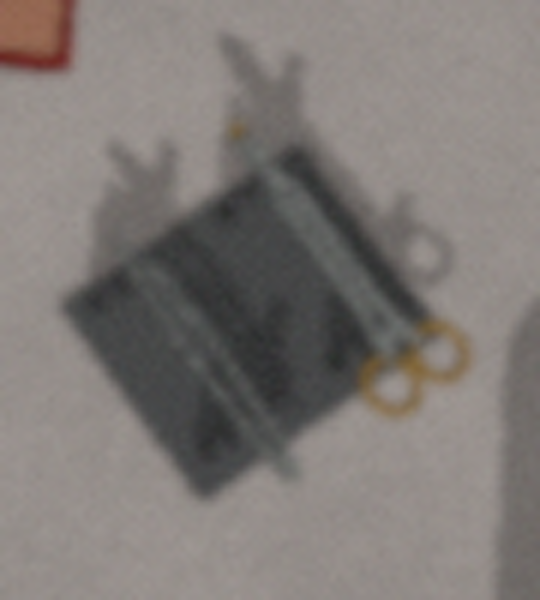

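The case crop shows flap corners at (250,38), (520,183), (315,550) and (38,388), with the lip edge from (490,283) to (382,467). The rest crop shows the jaw tip at (237,130) and ring centres at (392,385) and (440,350); rest base corners are about (65,303), (292,148), (428,318) and (205,498).

```bash
python3 - <<'E'
from h import *
C=lambda x,y,z:px2w("top",(x+.5)/5-.5+170,(y+.5)/5-.5+120,z)
R=lambda x,y,z:px2w("top",(x+.5)/6-.5+340,(y+.5)/6-.5+150,z)
c=[C(*p,.061) for p in((250,38),(520,183),(315,550),(38,388))]; l=[C(*p,.061) for p in((490,283),(382,467))]
for p in c+l: print(p.round(4))
n=np.linalg.norm; print("sides",[n(c[i]-c[(i+1)%4]).round(4) for i in range(4)],n(l[0]-l[1]).round(4))
h=(c[0]+c[3])/2;f=(c[1]+c[2])/2;lm=(l[0]+l[1])/2; d=h-lm
dl=c[0]-c[3]; print("hinge",h,"front",f,"lipmid",lm,"ang",np.degrees(np.arctan2(d[1],d[0])),n(d),"hinge dir-",np.degrees(np.arctan2(-dl[0],dl[1]))," front",np.degrees(np.arctan2(*( -(c[1]-c[2])[0],(c[1]-c[2])[1]))),"lip", np.degrees(np.arctan2(-(l[0]-l[1])[0],(l[0]-l[1])[1])))
print("NH"); t=R(237,130,.04); r=[R(392,385,.04),R(440,350,.04)]; rm=(r[0]+r[1])/2; d=t-rm
print(t,r,rm,n(d),n(r[0]-r[1]),np.degrees(np.arctan2(d[1],d[0])))
print("rest",[R(*p,.004).round(4) for p in((65,303),(292,148),(428,318),(205,498))])
print("tweezers",R(145,262,.04),R(290,478,.04))
E
```

```text
[0.7301 0.1983 0.061 ]
[0.6434 0.036  0.061 ]
[0.4254 0.1498 0.061 ]
[0.5164 0.3136 0.061 ]
[0.583  0.0526 0.061 ]
[0.4738 0.1128 0.061 ]
sides [np.float64(0.184), np.float64(0.2459), np.float64(0.1874), np.float64(0.2428)] 0.1247
hinge [0.62322981 0.25595509 0.061     ] front [0.53442941 0.09289992 0.061     ] lipmid [0.52843566 0.08267638 0.061     ] ang 61.318619282923876 0.19751314571579306 hinge dir- -118.35592226751068  front -117.56548896550542 lip -118.86489701085534
NH
[ 0.60807135 -0.2769509   0.04      ] [array([ 0.48267479, -0.34812138,  0.04      ]), array([ 0.50020908, -0.37194413,  0.04      ])] [ 0.49144193 -0.36003276  0.04      ] 0.14319572476770262 0.029579973714189772 35.46446069223676
rest [array([ 0.526, -0.198,  0.004]), array([ 0.6076, -0.314 ,  0.004 ]), array([ 0.5216, -0.379 ,  0.004 ]), array([ 0.4294, -0.2655,  0.004 ])]
tweezers [ 0.54113118 -0.23030398  0.04      ] [ 0.43666582 -0.29754295  0.04      ]
```

Request:
drive_tool(targets=[[[0.6,-0.95,0,0,0,-1],[0.6,-0.95,0,0,0,-1],[0.6,-1,0,0,0,-1],[0.6,-1,0,0,0,-1],[0.6,-1,0,0,0,-1],[0.6,-1,0,0,0,-1],[0.6,-1,0,0,0,-1],[0.6,-1,0,0,0,-1],[0.2,-1,0,0,0,-1],[0.2,-1,0,0,0,-1],[0,-1,0,0,0,-1],[0,-1,0,0,0,-1]]], claw=1)

```text
time_s: 1.65
tool_pos: [0.4625, 0.1472, 0.2311]
tool_rot: [[0.078, 0.997, -0.001], [0.997, -0.078, 0.0], [0.0, -0.001, -1.0]]
wrist_force: [1.3, -0.1, -0.6]
opening: -0.0001
grip_force: 0.0
```

Request:
drive_tool(targets=[[[0.1,-0.9,0,0,0,-1],[0.1,-0.9,0,0,0,-1],[0.2,-0.9,0,0,0,-1],[0.2,-0.9,0,0,0,-1],[0,0,-0.3,0.88,-0.474,0],[0,0,-0.3,0.88,-0.474,0],[0,0,-0.3,0.88,-0.474,0],[0,0,-0.3,0.88,-0.474,0],[0,0,-0.3,0.88,-0.474,0],[0,0,-0.3,0.88,-0.474,0],[0,0,-0.3,0.88,-0.474,0],[0,0,-0.3,0.88,-0.474,0]]])

```text
time_s: 3.15
tool_pos: [0.485, 0.0016, 0.1499]
tool_rot: [[0.391, 0.883, 0.26], [0.721, -0.47, 0.509], [0.572, -0.011, -0.82]]
wrist_force: [-0.4, 0.4, -0.7]
opening: 0.0004
grip_force: 0.0
```

```bash
python3 - <<'E'
from h import *
s=env.sense();print(s["q"],s["tool_pos"])
im=frame("scene","s1",(220,100,200,150),4)
print(w2px("scene",[s["tool_pos"],[.5264,.0767,.058],[.579,.1744,.0]]))
E
```

```text
[ 0.12722536  0.23778813  0.14791487  2.2657288  -0.98973067  0.78096777
  0.5545004 ] [0.48504272 0.00155453 0.14994233]
[[228.96710191 178.59402952]
 [260.66006973 197.50606095]
 [295.1103416  201.7238209 ]]
```

View pics/s1.png

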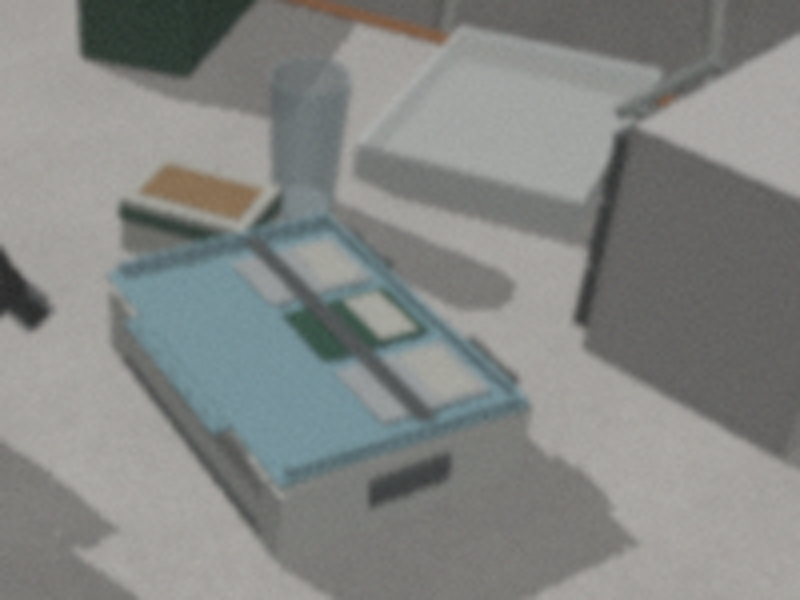

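The crop shows the lip edge at about (168,388); my prediction was (163,390), so the case pose holds. The tool reached only about 35° of tilt because joint 5 is at its limit, so I'll turn the heading towards radial to gain tilt.

Request:
drive_tool(targets=[[[0,0,-0.4,0,0,-1],[0,0,-0.4,0,0,-1],[0,0,-0.4,0,0,-1],[0,0,-0.4,0.7,-0.7,0],[0,0,-0.4,0.7,-0.7,0],[0,0,0,0,0,0]]])

```text
time_s: 3.95
tool_pos: [0.4761, -0.0011, 0.0842]
tool_rot: [[0.503, 0.784, 0.363], [0.605, -0.62, 0.499], [0.617, -0.032, -0.787]]
wrist_force: [-0.4, -0.0, -0.1]
opening: -0.0001
grip_force: 0.0
```

```bash
python3 - <<'E'
from h import *
s=env.sense();print(s["q"].round(3),s["tool_pos"].round(4))
z=s["tool_rot"][:,2];print(np.degrees([np.arctan2(z[1],z[0]),np.arcsin(-z[2])]))
E
```

```text
[ 0.953  0.447 -0.76   2.345 -0.992  0.382  0.52 ] [ 0.4761 -0.0011  0.0842]
[53.99002416 51.8716591 ]
```

Request:
drive_tool(targets=[[[0,0.05,-0.6,0,0,0],[0.2,0.4,-0.6,0,0,0],[0.3,0.5,0,0,0,0],[0.3,0.5,0,0,0,0],[0,0,0,0,0,0]]])

```text
time_s: 4.58
tool_pos: [0.5117, 0.0563, 0.0426]
tool_rot: [[0.497, 0.793, 0.351], [0.615, -0.608, 0.502], [0.612, -0.034, -0.79]]
wrist_force: [0.5, -0.5, -0.0]
opening: -0.0003
grip_force: 0.0
```

```bash
python3 - <<'E'
from h import *
s=env.sense();print(s["q"].round(3),s["tool_pos"].round(4))
z=s["tool_rot"][:,2];print(np.degrees([np.arctan2(z[1],z[0]),np.arcsin(-z[2])]))
E
```

```text
[ 0.856  0.614 -0.854  2.316 -1.02   0.165  0.501] [0.5117 0.0563 0.0426]
[55.02786132 52.17931673]
```

Request:
drive_tool(targets=[[[0.14,0.26,-0.05,0,0,0],[0.14,0.26,0,0,0,0],[0,0,0,0,0,0]]])

```text
time_s: 4.95
tool_pos: [0.5242, 0.0728, 0.0447]
tool_rot: [[0.499, 0.795, 0.345], [0.614, -0.606, 0.506], [0.611, -0.04, -0.79]]
wrist_force: [-0.6, 0.4, 0.1]
opening: -0.0001
grip_force: 0.0
```

```bash
python3 - <<'E'
from h import *
s=env.sense();print(s["q"].round(3),s["tool_pos"].round(4))
frame("scene","s2",(190,130,200,150),4)
E
```

```text
[ 0.799  0.611 -0.838  2.295 -1.021  0.163  0.461] [0.5242 0.0728 0.0447]
```

View pics/s2.png

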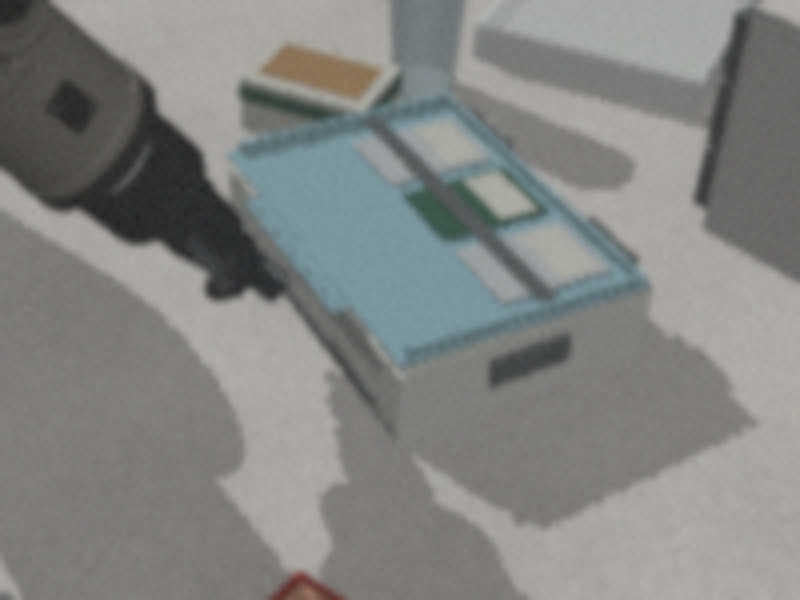

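The gripper tip sits at the lip's middle, around (280,290) in the crop, with no contact force yet. I'll advance slightly and start lifting.

Request:
drive_tool(targets=[[[0.06,0.1,0,0,0,0],[0,0,0.2,0,0,0],[0,0,0.2,0,0,0],[0.01,0.02,0.2,0,0,0]]])

```text
time_s: 5.5
tool_pos: [0.5267, 0.076, 0.0696]
tool_rot: [[0.501, 0.794, 0.345], [0.614, -0.606, 0.506], [0.611, -0.042, -0.791]]
wrist_force: [-0.6, -1.1, -1.7]
opening: -0.0003
grip_force: 1.1
```

Request:
drive_tool(targets=[[[0.04,0.07,0.51,0,0,0],[0.06,0.11,0.51,0,0,0],[0.085,0.16,0.49,0,0,0],[0.11,0.2,0.47,0,0,0]]])

```text
time_s: 6.0
tool_pos: [0.5385, 0.098, 0.1493]
tool_rot: [[0.5, 0.794, 0.345], [0.614, -0.606, 0.506], [0.611, -0.041, -0.791]]
wrist_force: [-0.1, -0.2, -2.5]
opening: 0.0
grip_force: 0.8
```

```bash
python3 - <<'E'
from h import *
s=env.sense();print(s["q"].round(3),s["tool_pos"].round(4))
frame("scene","s3",(190,80,200,150),4)
H=np.array([.579+.098*.474,.1744+.098*.88,.060]);cx=np.array([.474,.88,0]);cy=np.array([-.88,.474,0])
for t in(.35,.45,.55):
  e=H-.209*np.cos(t)*cx+np.array([0,0,.209*np.sin(t)]); print(t,((w2px("scene",[e-.065*cy,e+.065*cy,H-.125*cy])-[190,80])*4).round())
E
```

```text
[ 0.63   0.32  -0.685  2.24  -0.934  0.42   0.167] [0.5385 0.098  0.1493]
0.35 [[350. 432.]
 [255. 325.]
 [654. 484.]]
0.45 [[362. 403.]
 [266. 297.]
 [654. 484.]]
0.55 [[378. 374.]
 [279. 270.]
 [654. 484.]]
```

View pics/s3.png

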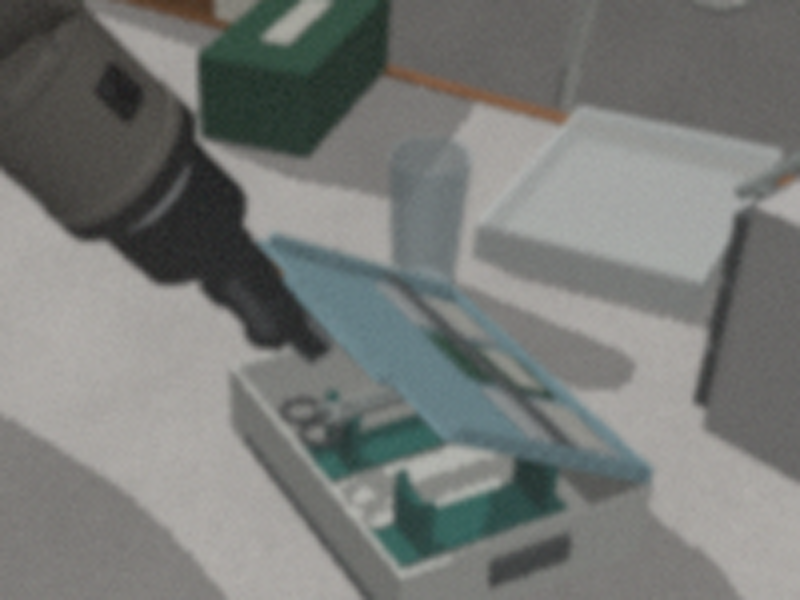

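θ is about 0.5. The scissors lie in the far holder (+y of the case), and the empty teal holder is the near one.

Request:
drive_tool(targets=[[[0.13,0.24,0.445,0,0,0],[0.15,0.28,0.415,0,0,0],[0.17,0.31,0.38,0,0,0],[0.19,0.35,0.345,0,0,0]]])

```text
time_s: 6.55
tool_pos: [0.5641, 0.1452, 0.212]
tool_rot: [[0.5, 0.794, 0.345], [0.614, -0.606, 0.506], [0.611, -0.042, -0.791]]
wrist_force: [0.7, -1.0, -2.4]
opening: 0.0004
grip_force: 0.9
```

Request:
drive_tool(targets=[[[0.1,0.18,0.16,0,0,0],[0.1,0.19,0.15,0,0,0],[0,0,0,0,0,0]]])

```text
time_s: 6.92
tool_pos: [0.5707, 0.1574, 0.2216]
tool_rot: [[0.504, 0.793, 0.343], [0.614, -0.608, 0.504], [0.608, -0.043, -0.793]]
wrist_force: [-10.1, -16.7, -3.5]
opening: -0.0
grip_force: 9.5
```

The force jump means the flap is at its stop. I'll ease off, dwell, then retreat towards the rest.

Request:
drive_tool(targets=[[[-0.04,-0.07,0,0,0,0],[0,0,0,0,0,0],[0,0,0,0,0,0],[-0.2,-0.35,0,0,0,0],[-0.3,-0.55,0,0,0,0],[-0.3,-0.6,0,0,0,0],[-0.2,-0.9,0,0,0,-1],[0,-1,0,0,0,-1],[0,-1,0,0,0,-1],[0,-1,0,0,0,0],[0.1,-1,0,0,0,0],[0.1,-1,0,0,0,0]]], claw=-0.2)

```text
time_s: 8.43
tool_pos: [0.5384, -0.1403, 0.2238]
tool_rot: [[0.666, 0.568, 0.484], [0.429, -0.822, 0.375], [0.611, -0.042, -0.791]]
wrist_force: [0.5, 1.0, -0.4]
opening: 0.051
grip_force: 0.0
```

```bash
python3 - <<'E'
from h import *
s=env.sense();print(s["q"].round(3),s["tool_pos"].round(4),s["opening"])
z=s["tool_rot"][:,2];print(np.degrees([np.arctan2(z[1],z[0]),np.arcsin(-z[2])]))
im=frame("top","t1",(170,120,150,120),5)
H=np.array([.579+.098*.474,.1744+.098*.88,.060]);cx=np.array([.474,.88,0]);cy=np.array([-.88,.474,0])
for t in(.8,.9,1.):
  e=H-.209*np.cos(t)*cx+np.array([0,0,.209*np.sin(t)]); print(t,((w2px("top",[e-.065*cy,e+.065*cy])-[170,120])*5).round())
E
```

```text
[ 0.849  0.198 -0.407  2.13  -0.847  0.704  0.11 ] [ 0.5384 -0.1403  0.2238] 0.05098282546648838
[37.76456872 52.24995397]
0.8 [[394. 160.]
 [267. 376.]]
0.9 [[366. 138.]
 [237. 356.]]
1.0 [[336. 116.]
 [205. 336.]]
```

View pics/t1.png

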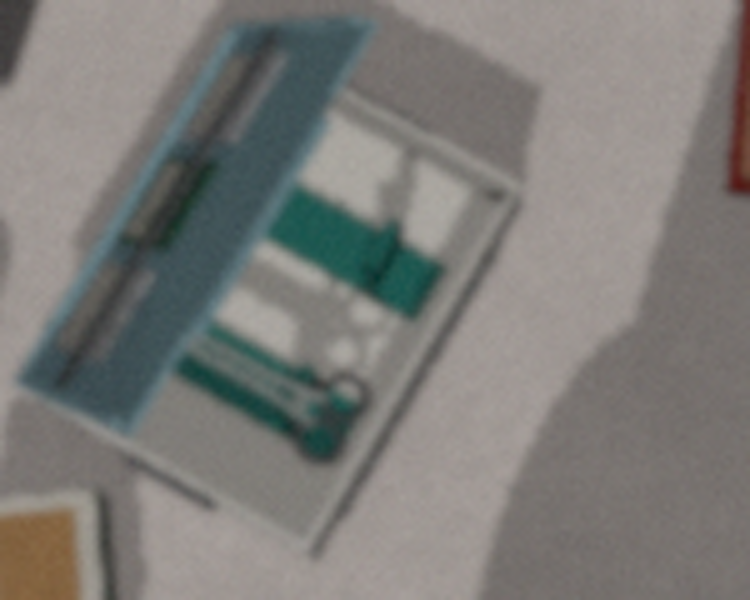

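The flap's lip edge runs from (327,125) to (190,345), which matches θ≈1.0. The empty holder's front cheek tips are at about (395,235) and (370,275), scissor rings at (345,385) and (320,440), front rim corners at (518,188) and (315,552), and holder base front corners at (440,265) and (412,318).

```bash
python3 - <<'E'
from h import *
T=lambda x,y,z:px2w("top",(x+.5)/5-.5+170,(y+.5)/5-.5+120,z)[:2]
a,b=T(519,188,.058),T(314,553,.058); d=a-b; L=np.linalg.norm(d); cyv=-d/L; cx=np.array([cyv[1],-cyv[0]]); cen=(a+b)/2+.095*cx
print("front len",L,"yaw",np.degrees(np.arctan2(cx[1],cx[0])),"centre",cen)
f=lambda p:(np.array([(p-cen)@cx,(p-cen)@cyv])*1e3).round(1)
r1,r2=T(345,385,.048),T(320,440,.048); print("sc rings",f(r1),f(r2),f((r1+r2)/2))
for z in (.052,.058): print("cheek tips",z,f(T(395,235,z)),f(T(370,275,z)))
for z in (.004,.008): print("base front",z,f(T(440,265,z)),f(T(412,318,z)))
E
```

```text
front len 0.24535232072436738 yaw 62.29713802139657 centre [0.57674065 0.17765414]
sc rings [-61.3  28. ] [-64.5  63.3] [-62.9  45.7]
cheek tips 0.052 [-43.7 -64. ] [-42.6 -35.8]
cheek tips 0.058 [-44.7 -62.8] [-43.5 -34.8]
base front 0.004 [-69.6 -69.8] [-70.6 -32.7]
base front 0.008 [-70.1 -69.1] [-71.1 -32.1]
```

Request:
drive_tool(targets=[[[-0.16,-0.89,-0.2,-0.6,0.8,0],[-0.16,-0.89,-0.3,0,0,-0.38],[-0.16,-0.89,-0.3,0,0,0],[-0.16,-0.89,-0.5,0,0,0],[-0.16,-0.89,-0.6,0,0,0],[-0.16,-0.89,-0.6,0,0,0],[0,0,0,0,0,0]]], claw=-0.2)

```text
time_s: 9.35
tool_pos: [0.4986, -0.3546, 0.1214]
tool_rot: [[0.734, 0.528, 0.427], [0.432, -0.848, 0.307], [0.524, -0.041, -0.851]]
wrist_force: [0.4, 1.0, 0.5]
opening: 0.0512
grip_force: 0.0
```

```bash
python3 - <<'E'
from h import *
s=env.sense();print(s["q"].round(3),s["tool_pos"].round(4),s["opening"])
z=s["tool_rot"][:,2];print(np.degrees([np.arctan2(z[1],z[0]),np.arcsin(-z[2])]),s["tool_rot"].round(3))
E
```

```text
[ 1.005  0.476 -0.255  1.939 -0.653  0.755  0.245] [ 0.4986 -0.3546  0.1214] 0.05121661256640447
[35.69461301 58.28895454] [[ 0.734  0.528  0.427]
 [ 0.432 -0.848  0.307]
 [ 0.524 -0.041 -0.851]]
```

Request:
drive_tool(targets=[[[0.3,0.22,-0.6,-0.3,-0.22,0.62],[0.3,0.22,-0.6,0,0,0],[0.3,0.22,-0.6,0,0,0],[0.2,0.12,-0.35,0,0,0],[0.15,0.1,-0.28,0,0,0],[0,0,0,0,0,0]]])

```text
time_s: 10.1
tool_pos: [0.5504, -0.3167, 0.0265]
tool_rot: [[0.688, 0.586, 0.427], [0.499, -0.81, 0.309], [0.527, 0.0, -0.85]]
wrist_force: [0.5, -0.3, -0.5]
opening: 0.0514
grip_force: 0.0
```

```bash
python3 - <<'E'
from h import *
s=env.sense();print(s["tool_pos"].round(4),s["wrist_force"].round(2))
print(s["tool_rot"].round(3))
a=grab_frame("scene")[:,:,::-1][255:355,100:220];b=grab_frame("top")[:,:,::-1][150:250,340:430]
cv2.imwrite("pics/g1.png",np.hstack([cv2.resize(x,None,fx=3.8,fy=3.8,interpolation=cv2.INTER_CUBIC) for x in(a,b)]))
E
```

```text
[ 0.5504 -0.3167  0.0265] [ 0.46 -0.29 -0.47]
[[ 0.688  0.586  0.427]
 [ 0.499 -0.81   0.309]
 [ 0.527  0.    -0.85 ]]
```

View pics/g1.png

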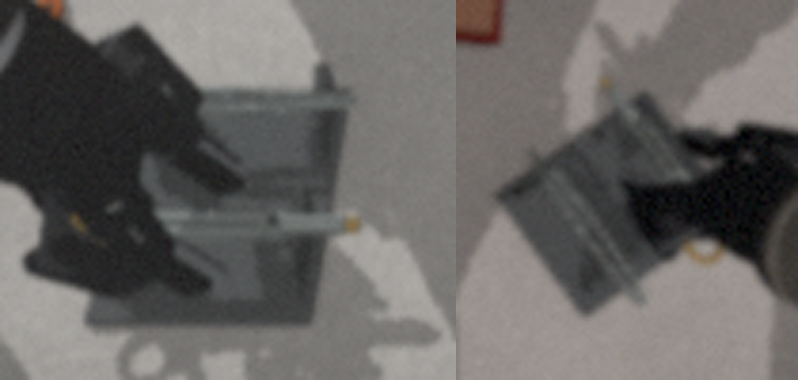

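The fingers straddle the shanks (tips at about (240,185) and (205,285), shank line at y≈222), between the cheeks. Lower slightly and close.

Request:
drive_tool(targets=[[[-0.02,-0.05,-0.06,0,0,0],[0,0,0,0,0,0]]])

```text
time_s: 10.45
tool_pos: [0.5491, -0.32, 0.0245]
tool_rot: [[0.689, 0.585, 0.428], [0.498, -0.811, 0.307], [0.526, 0.002, -0.85]]
wrist_force: [-0.4, -0.9, 0.4]
opening: 0.0511
grip_force: 0.0
```

Request:
drive_tool(targets=[[[0,0,0,0,0,0],[0,0,0,0,0,0],[0,0,0,0,0,0],[0,0,0,0,0,0],[0,0,0,0,0,0]]], claw=1, force=45)

```text
time_s: 11.08
tool_pos: [0.5494, -0.3193, 0.0245]
tool_rot: [[0.688, 0.586, 0.427], [0.499, -0.81, 0.308], [0.527, 0.001, -0.85]]
wrist_force: [-2.4, 0.3, 5.6]
opening: 0.0126
grip_force: 44.0
```

Request:
drive_tool(targets=[[[0,0,0.3,0,0,0],[0,0,0.5,0,0,0],[0,0,0.8,0,0,0],[0,0,0.8,0,0,0],[0,0.3,0.1,0,0,0],[0,0.7,0,0,0,0.5],[0.1,0.9,0,0,0,0.85],[0.1,0.9,0,0,0,0.8],[0.1,0.9,0,0,0,0.8],[0.1,0.9,0,0,0,0.7],[0.1,0.9,0,0,0,0.7]]])

```text
time_s: 12.45
tool_pos: [0.5695, -0.0963, 0.1242]
tool_rot: [[0.394, 0.886, 0.245], [0.753, -0.464, 0.466], [0.527, 0.001, -0.85]]
wrist_force: [0.1, 0.7, -0.8]
opening: 0.0123
grip_force: 44.0
```

```bash
python3 - <<'E'
from h import *
s=env.sense();print(s["q"].round(3),s["tool_pos"].round(4),s["opening"],s["grip_force"])
print(s["tool_rot"].round(3))
R=s["tool_rot"];g=s["tool_pos"]-.019*R[:,2]
u=np.array([-R[1,1],R[0,1],0]);u/=np.linalg.norm(u);c=g+.0042*u
a=grab_frame("scene")[:,:,::-1];b=grab_frame("top")[:,:,::-1];o=[]
for n,im in(("scene",a),("top",b)):
  p=w2px(n,[c,c+.08*u,c-.0665*u]); m=p.mean(0).astype(int); x,y=m[0]-55,m[1]-50
  o.append(cv2.resize(im[y:y+100,x:x+110],None,fx=3.6,fy=3.6,interpolation=cv2.INTER_CUBIC)); print(n,((p-[x,y]+.5)*3.6).round())
cv2.imwrite("pics/g2.png",np.hstack(o))
E
```

```text
[ 0.713  0.454 -0.429  1.997 -0.571  0.72   0.282] [ 0.5695 -0.0963  0.1242] 0.01230846637608329 43.97906184196472
[[ 0.394  0.886  0.245]
 [ 0.753 -0.464  0.466]
 [ 0.527  0.001 -0.85 ]]
scene [[196. 184.]
 [314. 143.]
 [ 92. 220.]]
top [[208. 188.]
 [114. 139.]
 [286. 230.]]
```

View pics/g2.png

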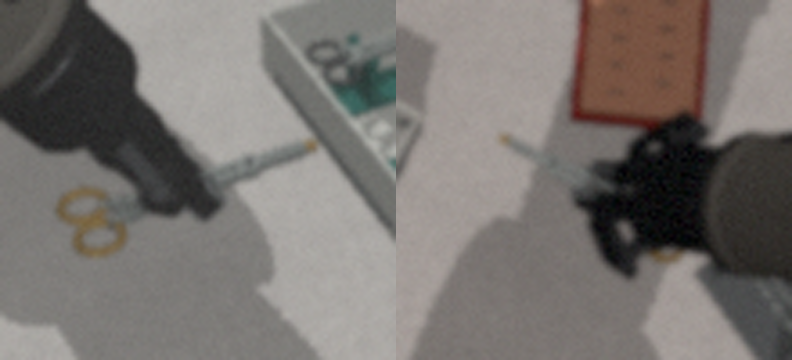

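Jaw tip and rings appear within a few mm of prediction in both views, so the needle holder is held level and straight at about 62°. Ready to enter the case below the flap.

Request:
drive_tool(targets=[[[0,0.9,0,0,0,0],[0,1,0,0,0,0],[0.02,1,0,0,0,0],[0.02,0.97,0,0,0,0],[0.23,0.44,-0.4,0,0,0],[0.23,0.44,-0.43,0,0,0],[0.23,0.44,-0.44,0,0,0],[0.2,0.38,0,0,0,0],[0,0,0,0,0,0]]])

```text
time_s: 13.68
tool_pos: [0.6063, 0.1258, 0.0733]
tool_rot: [[0.396, 0.884, 0.246], [0.752, -0.467, 0.466], [0.527, 0.0, -0.85]]
wrist_force: [0.6, -0.3, -1.6]
opening: 0.0127
grip_force: 43.9
```

Request:
drive_tool(targets=[[[0.21,0.4,0,0,0,0],[0.1,0.18,-0.2,0,0,0],[0.05,0.09,-0.25,0,0,0],[0,0,0,0,0,0]]])

```text
time_s: 14.18
tool_pos: [0.6202, 0.1501, 0.0542]
tool_rot: [[0.4, 0.883, 0.247], [0.751, -0.47, 0.465], [0.526, -0.001, -0.85]]
wrist_force: [1.2, -0.1, -0.7]
opening: 0.0126
grip_force: 43.9
```

Request:
drive_tool(targets=[[[0.02,0.06,-0.15,0,0,0],[0.02,0.06,-0.15,0,0,0],[0,0,0,0,0,0]]])

```text
time_s: 14.55
tool_pos: [0.6223, 0.1552, 0.043]
tool_rot: [[0.399, 0.883, 0.248], [0.751, -0.47, 0.465], [0.526, 0.0, -0.85]]
wrist_force: [-0.1, -0.2, -1.2]
opening: 0.0122
grip_force: 43.9
```

Request:
drive_tool(targets=[[[0,0.01,-0.1,0,0,0],[0,0,0,0,0,0]]])

```text
time_s: 14.8
tool_pos: [0.6225, 0.1555, 0.0393]
tool_rot: [[0.399, 0.883, 0.248], [0.751, -0.47, 0.464], [0.527, 0.001, -0.85]]
wrist_force: [0.6, 0.0, -1.0]
opening: 0.0126
grip_force: 43.9
```

Request:
drive_tool(targets=[[[0,0.01,-0.08,0,0,0],[0,0,0,0,0,0]]])

```text
time_s: 15.05
tool_pos: [0.6225, 0.1559, 0.0361]
tool_rot: [[0.399, 0.883, 0.248], [0.751, -0.47, 0.464], [0.527, 0.001, -0.85]]
wrist_force: [-0.1, 0.7, -1.8]
opening: 0.0124
grip_force: 43.9
```

Request:
drive_tool(targets=[[[0,0,-0.07,0,0,0],[0,0,0,0,0,0]]])

```text
time_s: 15.3
tool_pos: [0.6225, 0.1559, 0.0333]
tool_rot: [[0.399, 0.883, 0.248], [0.751, -0.47, 0.464], [0.527, 0.001, -0.85]]
wrist_force: [1.2, -0.2, -0.9]
opening: 0.0126
grip_force: 43.9
```

Request:
drive_tool(targets=[[[0,0,-0.04,0,0,0],[0,0,0,0,0,0]]])

```text
time_s: 15.55
tool_pos: [0.6228, 0.1559, 0.0325]
tool_rot: [[0.399, 0.883, 0.249], [0.751, -0.47, 0.465], [0.527, 0.002, -0.85]]
wrist_force: [-5.2, -3.0, 10.0]
opening: 0.0126
grip_force: 45.5
```

Contact came at the expected seat height. Release.

Request:
drive_tool(targets=[[[0,0,0,0,0,0],[0,0,0,0,0,0],[0,0,0,0,0,0],[0,0,0,0,0,0],[0,0,0,0,0,0],[0,0,0,0,0,0]]], claw=0.1)

```text
time_s: 16.3
tool_pos: [0.6226, 0.1559, 0.0319]
tool_rot: [[0.399, 0.883, 0.248], [0.751, -0.47, 0.464], [0.527, 0.001, -0.85]]
wrist_force: [-0.1, -0.5, -0.2]
opening: 0.038
grip_force: 0.0
```

```bash
python3 - <<'E'
from h import *
s=env.sense();print(s["wrist_force"].round(2),s["opening"],s["grip_force"])
cyv=np.array([-.885,.465,0]);u=np.array([.466,.885,0]);B=np.array([.6196,.1518,.048])
im=grab_frame("scene"); hsv=cv2.cvtColor(im,cv2.COLOR_RGB2HSV)
m=cv2.inRange(hsv,(12,90,60),(30,255,255))
p=w2px("scene",[B,B+.08*u,B-.0665*u]);print(p.round(1))
n,l,st,ce=cv2.connectedComponentsWithStats(m)
for i in range(1,n):
  if abs(ce[i][0]-p[0][0])<60 and abs(ce[i][1]-p[0][1])<50 and st[i][4]>=3: print(st[i],ce[i].round(1))
E
```

```text
[-0.14 -0.54 -0.23] 0.03804628307692356 0.0
[[304.9 198.3]
 [329.3 189.7]
 [283.6 205.8]]
[282 205   4   3   8] [283.5 206. ]
[288 208   4   5   9] [290.1 210. ]
```

Released: the wrist force is zero and gold ring pixels sit at the predicted place. Retract along the tool axis, back out, then go up while bringing the tool upright.

Request:
drive_tool(targets=[[[-0.1,-0.2,0.35,0,0,0],[-0.17,-0.31,0.57,0,0,0],[-0.17,-0.31,0.57,0,0,0],[-0.35,-0.66,0.5,0,0,0],[-0.35,-0.66,0.5,0,0,0],[-0.35,-0.66,0.5,0,0,0],[0,0,0.75,-0.88,0.47,0],[0,0,0.75,-0.88,0.47,0],[0,0,0.75,-0.88,0.47,0],[0,0,0.75,-0.88,0.47,0],[0,0,0.3,-0.88,0.47,0],[0,0,0,-0.3,0.16,0]]])

```text
time_s: 17.85
tool_pos: [0.5632, 0.0448, 0.2852]
tool_rot: [[0.468, 0.884, 0.0], [0.884, -0.468, -0.004], [-0.003, 0.002, -1.0]]
wrist_force: [-0.6, 0.1, -0.4]
opening: 0.0388
grip_force: 0.0
```

```bash
python3 - <<'E'
from h import *
s=env.sense();print(s["q"].round(3),s["tool_pos"].round(4),s["opening"]);print(s["tool_rot"].round(3))
u=np.array([.466,.885,0]);v=np.array([-.885,.466,0]);B=np.array([.6196,.1518,.048])
for n in("scene","top"):
  im=grab_frame(n); hsv=cv2.cvtColor(im,cv2.COLOR_RGB2HSV)
  m=cv2.inRange(hsv,(12,90,50),(30,255,255))
  p=w2px(n,[B,B+.08*u,B-.0665*u-.0145*v,B-.0665*u+.0145*v]);print(n,p.round(1).tolist())
  k,l,st,ce=cv2.connectedComponentsWithStats(m)
  for i in range(1,k):
    if abs(ce[i]-p[0]).max()<50 and st[i][4]>=3:
      print(st[i],ce[i].round(1), px2w(n,*ce[i],.048).round(4))
  sel=m.astype(bool); yy,xx=np.nonzero(sel); ok=(abs(xx-p[2:,0].mean())<15)&(abs(yy-p[2:,1].mean())<15)
  if ok.any():
    q=px2w(n,(xx[ok].min()+xx[ok].max())/2,(yy[ok].min()+yy[ok].max())/2,.048); d=q-B; print("bbox ring mid rel berth",(d@u).round(4),(d@v).round(4),ok.sum())
E
```

```text
[ 0.067  0.219 -0.308  1.776  0.076  1.158 -0.752] [0.5632 0.0448 0.2852] 0.03877643238418753
[[ 0.468  0.884  0.   ]
 [ 0.884 -0.468 -0.004]
 [-0.003  0.002 -1.   ]]
scene [[304.9, 198.3], [329.3, 189.7], [286.4, 209.0], [280.8, 202.6]]
[282 205   4   3   8] [283.5 206. ] [0.5889 0.0921 0.048 ]
[288 208   4   5   9] [290.1 210.1] [0.6116 0.0882 0.048 ]
bbox ring mid rel berth -0.0651 -0.0128 17
top [[234.4, 164.5], [211.1, 152.0], [256.3, 170.9], [251.6, 179.3]]
[247 177   7   7  14] [249.6 181.1] [0.5703 0.1052 0.048 ]
bbox ring mid rel berth -0.0635 0.0186 14
```

Request:
drive_tool(targets=[[[0.15,0.8,0,0,0,0],[0.15,0.82,0,0,0,0],[0.15,0.82,0,0,0,0],[0.15,0.82,0,0,0,0],[0.15,0.83,0,0,0,0],[0,0,-0.6,0,0,0],[0,0,-0.6,0,0,0],[0,0,-0.6,0,0,0],[0,0,0,0,0,0]]], claw=1)

```text
time_s: 19.08
tool_pos: [0.5918, 0.2056, 0.2093]
tool_rot: [[0.471, 0.882, -0.005], [0.882, -0.471, -0.004], [-0.006, -0.003, -1.0]]
wrist_force: [0.1, -0.9, -0.0]
opening: -0.0001
grip_force: 0.0
```

```bash
python3 - <<'E'
from h import *
u=np.array([.466,.885,0]);v=np.array([-.885,.466,0]);B=np.array([.6196,.1518,.048])
for n in("scene","top"):
  im=grab_frame(n); m=cv2.inRange(cv2.cvtColor(im,cv2.COLOR_RGB2HSV),(12,80,50),(32,255,255))
  p=w2px(n,[B-.0665*u-.0145*v,B-.0665*u+.0145*v]); c=p.mean(0)
  yy,xx=np.nonzero(m); ok=(abs(xx-c[0])<16)&(abs(yy-c[1])<16); xx,yy=xx[ok],yy[ok]
  W=np.array([px2w(n,a,b,.048) for a,b in zip(xx,yy)])-B
  print(n,p.round(1).tolist(),len(xx),"along",(W@u).min().round(4),(W@u).max().round(4),"lat",(W@v).min().round(4),(W@v).max().round(4))
E
```

```text
scene [[286.4, 209.0], [280.8, 202.6]] 31 along -0.0787 -0.0537 lat -0.0287 0.026
top [[256.3, 170.9], [251.6, 179.3]] 6 along -0.0748 -0.0666 lat -0.0259 -0.0206
```

The scene camera puts the rings at -79 to -54 mm along and ±27 mm across, so the needle holder is seated at the berth within about 1–2 mm. Now ease the flap down along its arc.

Request:
drive_tool(targets=[[[-0.17,-0.32,0,0,0,0],[-0.17,-0.32,0,0,0,0],[-0.085,-0.16,-0.13,0,0,0],[-0.16,-0.3,-0.29,0,0,0],[-0.145,-0.275,-0.325,0,0,0]]])

```text
time_s: 19.8
tool_pos: [0.5632, 0.1515, 0.1808]
tool_rot: [[0.47, 0.883, -0.001], [0.883, -0.47, -0.003], [-0.004, 0.0, -1.0]]
wrist_force: [1.2, 0.5, 0.4]
opening: 0.0001
grip_force: 0.5
```

Request:
drive_tool(targets=[[[-0.13,-0.24,-0.36,0,0,0],[-0.11,-0.21,-0.38,0,0,0],[-0.09,-0.18,-0.4,0,0,0],[-0.075,-0.14,-0.42,0,0,0],[-0.055,-0.1,-0.44,0,0,0],[0,0,0,0,0,0]]])

```text
time_s: 20.55
tool_pos: [0.5445, 0.1173, 0.1001]
tool_rot: [[0.47, 0.883, -0.004], [0.883, -0.47, -0.004], [-0.005, -0.002, -1.0]]
wrist_force: [-0.5, 0.1, 1.0]
opening: 0.0003
grip_force: 0.0
```

Request:
drive_tool(targets=[[[-0.03,-0.06,-0.42,0,0,0],[0,0,-0.38,0,0,0],[0,0,-0.06,0,0,0],[0,0,0,0,0,0]]])

```text
time_s: 21.05
tool_pos: [0.5441, 0.1155, 0.0672]
tool_rot: [[0.469, 0.883, -0.002], [0.883, -0.469, -0.003], [-0.003, -0.0, -1.0]]
wrist_force: [0.3, 0.3, 0.2]
opening: -0.0002
grip_force: 0.0
```

Request:
drive_tool(targets=[[[0,0,-0.06,0,0,0],[0,0,-0.06,0,0,0],[0,0,0,0,0,0]]])

```text
time_s: 21.42
tool_pos: [0.5442, 0.1153, 0.0625]
tool_rot: [[0.47, 0.883, -0.001], [0.883, -0.47, -0.003], [-0.003, 0.0, -1.0]]
wrist_force: [-0.5, -0.3, 0.3]
opening: -0.0001
grip_force: 0.0
```

Request:
drive_tool(targets=[[[0,0,-0.03,0,0,0],[0,0,0,0,0,0]]])

```text
time_s: 21.68
tool_pos: [0.5443, 0.1153, 0.0619]
tool_rot: [[0.47, 0.883, -0.001], [0.883, -0.47, -0.003], [-0.003, 0.001, -1.0]]
wrist_force: [-3.8, -0.6, 10.9]
opening: -0.0003
grip_force: 5.5
```

Request:
drive_tool(targets=[[[0,0,-0.02,0,0,0],[0,0,0,0,0,0]]])

```text
time_s: 21.92
tool_pos: [0.5444, 0.1153, 0.0617]
tool_rot: [[0.47, 0.883, -0.001], [0.883, -0.47, -0.003], [-0.003, 0.001, -1.0]]
wrist_force: [-7.5, -2.0, 23.0]
opening: 0.0002
grip_force: 11.5
```

The flap is shut on the rim: the force rises steeply at a tip height of 62 mm. Withdraw.

Request:
drive_tool(targets=[[[0,0,0.1,0,0,0],[0,0,0.5,0,0,0],[0,0,1,0,0,0],[0,0,1,0,0,0],[-0.5,-0.8,0.8,0,0,0],[-0.5,-0.9,0,0,0,0],[-0.4,-0.9,0,0,0,0],[0,-0.9,0,0,0,0],[0,-0.9,0,0,0,0],[0,0,0,0,0,0]]])

```text
time_s: 23.18
tool_pos: [0.4879, -0.0632, 0.1965]
tool_rot: [[0.473, 0.881, -0.001], [0.881, -0.473, -0.004], [-0.004, 0.001, -1.0]]
wrist_force: [-0.4, 0.7, -0.6]
opening: -0.0003
grip_force: 0.0
```

```bash
python3 - <<'E'
from h import *
# compare the flap's blue outline with the start picture (start image saved at 800x600)
im=grab_frame("top")[:,:,::-1]; a=cv2.resize(cv2.imread("pics/top0.png"),(512,384),interpolation=cv2.INTER_AREA)
for x in(a,im):
  m=cv2.inRange(cv2.cvtColor(x,cv2.COLOR_BGR2HSV),(88,50,60),(110,255,255))[120:240,170:285]
  k,l,st,ce=cv2.connectedComponentsWithStats(m); i=1+st[1:,4].argmax(); print(st[i],ce[i].round(2))
print(env.sense()["tool_pos"].round(3))
E
```

```text
[   8    8   95  101 3484] [62.34 62.9 ]
[   8    8   95  101 3495] [62.45 63.07]
[ 0.488 -0.062  0.197]
```

The flap's outline matches the closed start picture, and nothing touches the robot. Hand in.

```bash
python3 -c "
from workcell import env
print(env.finish_job())"
```

```text
the job is handed in; nothing more can be done
None
```

I lifted the flap to its stop, laid the needle holder in the empty saddle holder (rings to the lip, within about 2 mm by camera), pressed the flap shut and handed the job in at about 23 s; no verdict came back.

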